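Clear the bay and switch on the shelf lamp

ROBOT

A 6-joint arm with a two-finger parallel gripper is mounted at the origin on the work surface. World frame = base frame: x ahead of the robot, y to its left, z up, the work surface at z = 0. Lengths are in m, angles in rad, forces in N, time in s.
With the tool pointing down it reaches from about 0.425 to 0.95 m from the base axis. Payload 3.5 kg.
Tool frame: the origin (TCP) lies on the centre line of the jaws, within the pads' length; the fingertips stand 14 mm ahead of it and the grasp point (between the pads) lies 5 mm behind it (ctrl.finger_overhang is the distance from the TCP to the fingertips, in m); z points along the fingers, y is the line along which they close (so a half turn about z gives the same grasp; the last joint's range is limited). The gripper opens to 85 mm and grips with 20 to 120 N. Pads are 22 mm wide; open, the fingers measure 114 mm over their backs; the gripper's body (76 mm by 85 mm) begins 54 mm behind the grasp point. The pads swing forward as they close: fully open they stand 13 mm farther back than shut.
Start: joints at [-1.426, 0.286, 1.577, -0, 1.279, -0.15], TCP at [0.196, -0.646, 0.245] pointing down, gripper open.
Joint ranges: [-2.77, 2.77], [-0.9, 2.22], [0.21, 2.48], [-1.53, 4.67], [0.24, 2.81], [-2.84, 2.84]. Speed limits (rad/s): [2.79, 2.79, 3.14, 3.14, 3.14, 3.14].

INTERFACE

Orientations are given as a unit quaternion [x, y, z, w].
In Python, from plant import ctrl gives the robot as it stands.
- The arm moves only by the tool send_rows, never from a script. Its argument "moves" is text: rows parted by semicolons, each of 7 numbers parted by spaces: the turn, a rotation vector about the tool's x, y, z in units of 360 degrees (1.0 is 360 degrees), then the shift along the tool's x, y, z in units of 20 cm (1.0 is 20 cm), then the gripper's target within -1 to 1 (fully open at 1, half-way at 0, shut at -1). A call has 1 to 12 rows; each row is the pose to reach, as a shift and turn from the pose commanded when the call began, along the tool's axes at that moment, turning the shorter way round; what a row does not reach only later rows make up. A row lasts 1/8 s, in which the tool goes at most 62.5 mm and 10.7 degrees, less where a joint would pass 70% of its speed; a pose out of reach is approached as far as the arm can. A call with a number of a shift or a turn outside -1 to 1 is refused whole. A call with a gripper value outside its range is refused whole. The fingers move at their own pace and stop on an object; "newtons" is the grip in N (left out, the last holds). Time passes only in rows, so rows that repeat a pose let the fingers close. It gives the time, the measured TCP pose, the force, the opening and the grip force at its end, in the units of the state.
- ctrl.get_state(): the state, without advancing time (a new reading comes with each control period).
- ctrl.read_camera(name): name is "scene" or "top" or "wrist"; returns a dict with "image" (400x640x3 uint8, red, green, blue), "fovy" (degrees; the focal length in pixels is half the picture's height over the tangent of half this angle, whatever the lens; pixels are square), "cx", "cy" (the principal point, pixels), "extrinsics" (4x4, takes a point from camera to world coordinates). Camera axes: x right, y up, looking along -z (the intrinsics and any distortion apply to the point x, -y, -z); pixel columns grow to the right and rows downward; lengths in m; the calibration is good to about 2 mm. A picture is of the moment at which its call begins. There is no depth.
- ctrl.sign_off(): hands the job in; it is judged then, once.
The state is a dict: "time": time; "qpos": joint angles; "dq": joint speeds; "joint_efforts": joint torques, N m; "eef_pos": TCP position; "tcp_rot": TCP orientation; "contact_force": force on the tool from outside, world axes, zero at the start; "wrist_torque": the same for the moment, N m; "opening": opening from 0.0 (shut) to 1.0 (fully open); "finger_force": force on a finger pad.
Only numpy, scipy, OpenCV 4.12 (cv2) and the standard library are available. Lean on these libraries where they do the work, as an engineer would, in place of code of your own. Each camera call takes 0.05 s, during which the arm holds its last target. There are 200 camera calls.

TASK

A refill bottle was left standing in the way of the shelf lamp's switch. Set that bottle upright in the empty pocket of the crate without tipping or dropping it, then switch the lamp on by pushing the plunger under the shelf's lip fully up, coming from below; let go of everything, and leave the other things where they stand.

Things in the scene. Friction and masses are not known exactly. Their poses are not given: they have to be found in the camera images.
- shelf: Low fixed grey shelf, 540 mm wide (its y), 200 deep (its x), on dark legs near its ends, open below. Board underside 165 mm, top 190 mm over the bench; a white strip along its front edge hangs 4 mm below the underside (the lip). Stock up to 64 mm high on its rear half. Origin: on the bench under the middle of the lip's front edge; x points from the robot side into the shelf, z up.
- plunger (a joint): The lamp switch, a vertical push-up plunger under the lip: 0 = off (hanging down), 0.010 m = fully up against its stop = on. It slides straight up against about 3 N of friction and stays where it is left (no spring); it counts as on above 0.008.
- plunger_tip (a point): Lowest point of the plunger: a grey rod 22 mm in diameter with a round end, 125 mm over the bench when off, 135 when on; nothing stands right below it. Its axis lies 20 mm behind the lip's front edge, hidden from above: fingers leaning 40 to 50 degrees from vertical, pointing down and into the shelf, get under it clear of the lip. Axes as the shelf's.
- clip_top (a point): Top of the switch's fixed black clip, 34 mm wide, folded over the lip right above the plunger, the only sign of it from above. It stands 3 mm proud of the board's top and 2.5 mm out in front of the lip. Point: on the plunger's axis, 193 mm over the bench.
- bottle_mid (a point): The bottle to be moved: loose, white plastic, 0.2 to 0.42 kg, 180 mm tall, body 60 mm in diameter up to 112 mm, then a sloping shoulder to a rigid white cap, 38 mm in diameter, from 144 to 180 mm. It stands on the bench in front of the switch, its axis 45 to 75 mm before the lip. Point: on its axis, half-way up (90 mm above its underside), z along the axis.
- crate: Fixed black open crate, 100 x 188 x 70 mm high (its x, y, z), walls and floor 5 mm, one divider across the middle makes two pockets side by side along its y, each about 90 x 86 mm inside. Left or right on the bench. Origin: centre of its underside, on the bench.
- pad: Black rubber disc, 72 mm in diameter and 3 mm thick, fixed in the centre of the EMPTY pocket. Origin: centre of its underside, 5 mm over the bench, so a bottle stands on it at 8 mm over the bench.
- stock_mid (a point): A bottle just like the one to be moved, already standing in the other pocket of the crate (underside 5 mm over the bench); leave it. Point: half-way up, 90 mm above its underside.
- flask_mid (a point): Bystander: grey flask with black cap (38 mm in diameter), 195 mm tall, body 54 mm in diameter, standing close by the switch on one side, about 115 mm to the side of it. Point: on its axis, half-way up (97.5 mm).
- tin_center (a point): Bystander: bare metal tin, 66 mm in diameter and 110 mm tall, on the other side of the switch. Point: its centre, 55 mm up.
- carton_mid (a point): Bystander: closed cardboard box, 100 x 140 x 90 mm high (its x, y, z), on the bench side opposite the crate. Point: its centre, 45 mm up.
Not all that is in view belongs to the job. What is shaped like the part that bears bottle_mid but yellow is not meant.

How it is judged:
By the outcome, as a careful person would: the job done as asked, in the order asked, and still so for the second after the job is handed in, with the robot touching nothing.
It also fails if it takes over 58 s, if anything falls off the work surface, if the arm or the gripper's body presses on something with over 40 N, if the wrist force passes 120 N, or if a joint passes its speed limit or range.

## Working session

There is one attempt and no reset: what is moved stays moved. The work goes in short steps, Python scripts to look and compute and a tool call to move; the robot and the scene stay as the last step left them, time stands still between calls to the robot, and variables do not carry over. Pictures are saved under pics/ and viewed, at most 10 in all, crops included, and the job is handed in when it is done.

Besides the shell and the picture viewer there is one more tool, called after "Call:" as name(argument=value, ...) on one line, values as JSON. send_rows: Moves the arm, as the interface text tells. Its arguments: {"type":"object","properties":{"moves":{"type":"string"},"newtons":{"type":"number"}},"required":["moves"]}

```bash
mkdir -p pics; ls
cat > h.py <<'E'
import numpy as np, cv2, sys
from scipy.spatial.transform import Rotation as R
from plant import ctrl
def cam(n,save=None):
    c=ctrl.read_camera(n)
    if save: cv2.imwrite('pics/'+save,c['image'][:,:,::-1])
    return c
E
python3 - <<'E'
from h import *
for n in ['scene','top','wrist']:
    c=cam(n,n+'0.png')
    print(n,c['fovy'],c['cx'],c['cy'],[k for k in c if k!='image']);print(np.round(c['extrinsics'],3).tolist())
    for k in c:
        if k not in('image','extrinsics','fovy','cx','cy'): print(k,c[k])
    np.savez('pics/%s0.npz'%n,**{k:c[k] for k in ('image','fovy','cx','cy','extrinsics')})
a=cv2.imread('pics/scene0.png');print(ctrl.get_state(),ctrl.finger_overhang)
E
```

```text
pics
scene 45.643559127646505 315.82285417667214 193.28277530741983 ['fovy', 'cx', 'cy', 'extrinsics']
[[-0.571, -0.677, 0.464, 1.075], [0.821, -0.475, 0.318, 0.341], [0.006, 0.562, 0.827, 1.062], [0.0, 0.0, 0.0, 1.0]]
top 49.488187849856345 314.46848228927047 199.43292198422358 ['fovy', 'cx', 'cy', 'extrinsics']
[[0.025, 0.996, -0.083, 0.453], [-1.0, 0.025, -0.01, 0.002], [-0.008, 0.083, 0.997, 1.236], [0.0, 0.0, 0.0, 1.0]]
wrist 65.301556693833 314.3178210063416 195.15031156514664 ['fovy', 'cx', 'cy', 'extrinsics']
[[0.289, 0.92, 0.265, 0.264], [-0.957, 0.278, 0.078, -0.626], [-0.002, -0.276, 0.961, 0.374], [0.0, 0.0, 0.0, 1.0]]
{'time': 0.15, 'qpos': array([-1.42597706e+00,  2.87026442e-01,  1.57783126e+00,  5.84724128e-06,
        1.27860259e+00, -1.49987570e-01]), 'dq': array([-0.00081611, -0.00333714, -0.00406338, -0.0015493 ,  0.00203831,
       -0.00058029]), 'joint_efforts': array([ 7.41056392e-04, -4.06604290e+01, -2.93141842e+01, -1.02481099e-04,
        3.95325216e-03,  6.62178238e-06]), 'eef_pos': array([ 0.196092  , -0.64538618,  0.24422717]), 'tcp_rot': array([ 9.89155466e-01,  1.46869305e-01,  5.21203197e-06, -9.33808166e-04]), 'contact_force': array([ 0.41199908, -0.88515717, -0.88102846]), 'wrist_torque': array([-0.04471944,  0.03756295,  0.00467071]), 'finger_force': 0.0, 'opening': 1.0001265521446263} 0.014
```

View pics/scene0.png

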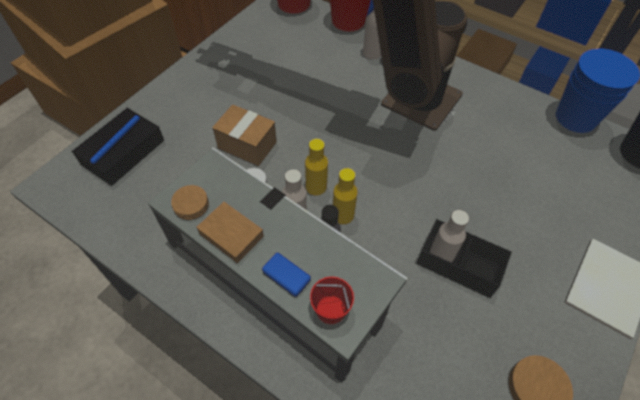

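View pics/top0.png

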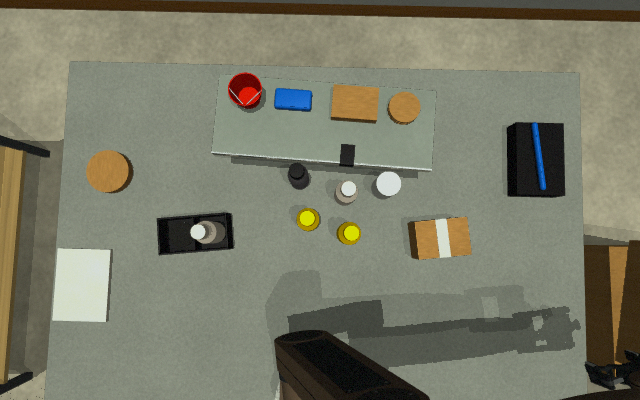

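The scene view shows the shelf with its black clip at about (272,198) and the white bottle at (293,185). The two yellow decoys are at (316,165) and (346,195), and the crate is at (464,257). In the top view the bottle cap is at (347,188), the clip at (347,155), the flask at (298,175), the tin at (388,184) and the yellow bottles at (308,219) and (348,233). The crate is at (195,233) and its left (+y) pocket is empty.

```bash
cat >> h.py <<'E'
def ray(c,u,v):
    f=200/np.tan(np.radians(float(c['fovy']))/2); E=np.array(c['extrinsics'])
    d=E[:3,:3]@np.array([(u-c['cx'])/f,-(v-c['cy'])/f,-1]); return E[:3,3],d
def onz(c,u,v,z):
    o,d=ray(c,u,v); return o+d*(z-o[2])/d[2]
def proj(c,p):
    f=200/np.tan(np.radians(float(c['fovy']))/2); E=np.array(c['extrinsics'])
    q=E[:3,:3].T@(np.asarray(p)-E[:3,3]); return c['cx']+f*q[0]/-q[2], c['cy']-f*q[1]/-q[2]
def blobs(m,amin=20):
    n,l,s,ce=cv2.connectedComponentsWithStats(m.astype(np.uint8)); return [(i,s[i],ce[i],l==i) for i in range(1,n) if s[i][4]>=amin]
E
python3 - <<'E'
from h import *
c=dict(np.load('pics/top0.npz'));im=c['image'];hsv=cv2.cvtColor(im,cv2.COLOR_RGB2HSV)
cr=im[130:270,140:480,::-1];cv2.imwrite('pics/topc.png',cv2.resize(cr[:, :260],None,fx=3,fy=3,interpolation=cv2.INTER_CUBIC))
def show(name,m,roi,z,amin=20):
    k=np.zeros(m.shape,bool);k[roi[1]:roi[3],roi[0]:roi[2]]=1
    for i,s,ce,mm in blobs(m&k,amin):
        cn=cv2.findContours(mm.astype(np.uint8),0,2)[0][0];r=cv2.minAreaRect(cn)
        box=cv2.boxPoints(r)
        print(name,s,np.round(ce,1),np.round(onz(c,*ce,z),3),[np.round(onz(c,*b,z)[:2],3).tolist() for b in box])
V=hsv[...,2];S=hsv[...,1]
show('white',(V>215)&(S<40),(140,130,480,270),.18)
show('clip',V<60,(335,140,360,168),.193)
show('flaskcap',V<60,(285,160,315,192),.195)
show('crate',V<60,(150,200,240,260),.07)
show('yellow',(S>180)&(V>150)&(hsv[...,0]<40)&(hsv[...,0]>20),(280,200,370,250),.18)
show('carton',(S>80)&(V>80),(400,200,480,270),.09)
show('tin',(V>190)&(S<40),(370,168,405,200),.11)
E
```

```text
white [377 172  24  24 457] [388.4 183.1] [ 0.585 -0.168  0.18 ] [[0.612, -0.14], [0.613, -0.196], [0.557, -0.196], [0.555, -0.14]]
white [342 182  14  14 158] [348.4 188.2] [ 0.57 -0.07  0.18] [[0.585, -0.054], [0.586, -0.086], [0.554, -0.087], [0.553, -0.055]]
white [436 219  15  39 405] [442.7 237.8] [ 0.455 -0.301  0.18 ] [[0.499, -0.282], [0.502, -0.308], [0.412, -0.319], [0.408, -0.293]]
white [191 225  14  14 161] [197.3 231.5] [0.455 0.295 0.18 ] [[0.471, 0.311], [0.471, 0.279], [0.44, 0.278], [0.439, 0.31]]
clip [339 144  16  24 314] [346.8 155.3] [ 0.649 -0.064  0.193] [[0.623, -0.045], [0.678, -0.049], [0.675, -0.083], [0.62, -0.079]]
flaskcap [288 162  21  27 428] [298.  175.6] [0.596 0.053 0.195] [[0.565, 0.076], [0.629, 0.078], [0.63, 0.03], [0.567, 0.028]]
crate [ 157  213   77   42 2093] [190.5 233.6] [0.449 0.344 0.07 ] [[0.489, 0.44], [0.511, 0.238], [0.413, 0.226], [0.391, 0.427]]
yellow [297 208  22  23 320] [307.7 219.9] [0.49  0.027 0.18 ] [[0.476, 0.058], [0.524, 0.038], [0.506, -0.006], [0.458, 0.013]]
yellow [339 223  22  22 297] [350.6 234.5] [ 0.457 -0.078  0.18 ] [[0.456, -0.044], [0.489, -0.085], [0.457, -0.112], [0.423, -0.071]]
carton [447 217  25  40 798] [458.9 236.1] [ 0.461 -0.369  0.09 ] [[0.507, -0.336], [0.515, -0.39], [0.415, -0.401], [0.407, -0.348]]
carton [414 220  26  40 801] [426.4 239.3] [ 0.45  -0.284  0.09 ] [[0.497, -0.25], [0.505, -0.305], [0.405, -0.317], [0.397, -0.263]]
tin [377 172  24  24 463] [388.4 183.2] [ 0.594 -0.179  0.11 ] [[0.622, -0.149], [0.624, -0.209], [0.563, -0.21], [0.562, -0.15]]
```

View pics/topc.png

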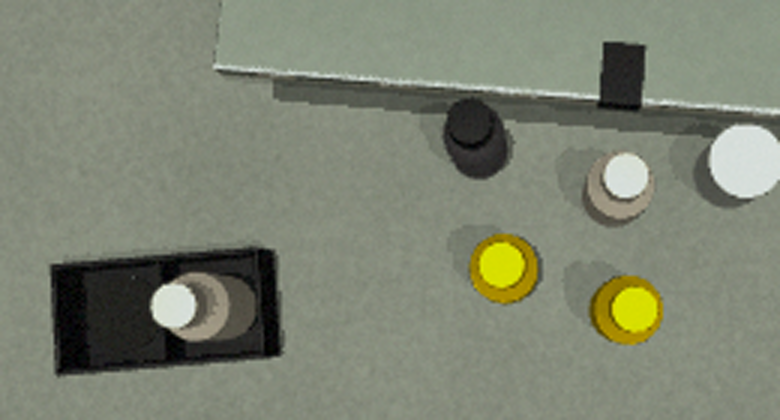

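The crop shows the crate's corners at crop (53,263), (272,248), (281,355) and (60,374). The stock bottle is in its right pocket and the pad is in the left one. The lip runs from (215,68) to (780,110), and the bottle cap is at (626,175).

Run:
```python
from h import *
c=dict(np.load('pics/top0.npz'))
P=lambda u,v,z:np.round(onz(c,140+(u+.5)/3-.5,130+(v+.5)/3-.5,z),3)
for q in [(53,263),(60,374),(262,250),(281,355),(272,248)]: print('crate',P(*q,.07),P(*q,0))
for q in [(88,270),(92,365),(165,268),(160,368)]: print('pocket',P(*q,.008))
a,b=P(217,70,.19),P(780,111,.19);print('lip',a,b,np.degrees(np.arctan2(b[0]-a[0],a[1]-b[1])))
print('clip front',P(600,106,.19),P(641,108,.19),P(604,42,.193),P(644,44,.193))
print('flask',P(470,122,.195),'tin',P(745,161,.11))
```

```text
crate [0.491 0.435 0.07 ] [0.493 0.461 0.   ]
crate [0.392 0.424 0.07 ] [0.388 0.449 0.   ]
crate [0.507 0.248 0.07 ] [0.51  0.263 0.   ]
crate [0.414 0.227 0.07 ] [0.412 0.24  0.   ]
crate [0.509 0.239 0.07 ] [0.513 0.253 0.   ]
pocket [0.487 0.425 0.008]
pocket [0.398 0.416 0.008]
pocket [0.491 0.352 0.008]
pocket [0.397 0.352 0.008]
lip [0.647 0.265 0.19 ] [ 0.625 -0.193  0.19 ] -2.750085174912415
clip front [ 0.625 -0.047  0.19 ] [ 0.624 -0.081  0.19 ] [ 0.677 -0.049  0.193] [ 0.677 -0.082  0.193]
flask [0.609 0.058 0.195] tin [ 0.593 -0.178  0.11 ]
```

```bash
cat >> h.py <<'E'
def plan(p,q):
    "shift (units of .2 m) and turn (units of 360 deg) in tool axes from measured pose to p, R q"
    s=ctrl.get_state(); R0=R.from_quat(s['tcp_rot'])
    print('t',round(s['time'],2),'pos',np.round(s['eef_pos'],4),'shift',np.round(R0.inv().apply(np.array(p)-s['eef_pos'])/.2,3),'turn',np.round((R0.inv()*q).as_rotvec()/2/np.pi,4))
def pose(yaw,lean=0):
    "tool x along yaw (deg), leaning: fingers point down and towards yaw by lean deg"
    return R.from_euler('z',yaw,degrees=True)*R.from_euler('x',180,degrees=True)*R.from_euler('y',lean,degrees=True)
E
python3 - <<'E'
from h import *
print(pose(0,45).apply([0,0,1]),pose(0).as_matrix()[:,0])
plan([.571,-.071,.31],pose(-2.75))
E
```

```text
[ 7.07106781e-01 -8.65956056e-17 -7.07106781e-01] [1. 0. 0.]
t 0.15 pos [ 0.1961 -0.6454  0.2442] shift [ 2.628 -2.204 -0.324] turn [-0.0003  0.      0.0546]
```

Call:
send_rows(moves="0 0 0.02 0.2 -0.17 -0.2 1;0 0 0.04 0.45 -0.37 -0.33 1;0 0 0.0545 0.72 -0.6 -0.33 1;0 0 0.0545 1 -0.837 -0.33 1;0 0 0.0545 1 -0.837 -0.33 1")

```text
time: 0.78
eef_pos: [0.3402, -0.4248, 0.3113]
tcp_rot: [1.0, -0.023, 0.0, -0.0]
contact_force: [0.3, -0.0, 0.6]
opening: 1.0
finger_force: 0.0
```

Run:
```python
from h import *
plan([.571,-.071,.31],pose(-2.75))
```

```text
t 0.78 pos [ 0.3402 -0.4248  0.3113] shift [ 1.073 -1.819  0.008] turn [-0.0001 -0.      0.0005]
```

Call:
send_rows(moves="0 0 0 0.2 -0.25 0 1;0 0 0 0.35 -0.5 0 1;0 0 0 0.5 -0.75 0 1;0 0 0 0.6 -1 0 1;0 0 0 0.6 -1 0 1")

```text
time: 1.4
eef_pos: [0.4692, -0.2304, 0.3111]
tcp_rot: [1.0, -0.021, -0.0, -0.0]
contact_force: [0.2, -0.6, 0.2]
opening: 1.0
finger_force: 0.0
```

Call:
send_rows(moves="0 0 0 0.15 -0.27 0 1;0 0 0 0.3 -0.53 0 1;0 0 0 0.473 -0.819 0 1;0 0 0 0.473 -0.819 0 1;0 0 0 0.473 -0.819 0 1")

```text
time: 2.02
eef_pos: [0.5704, -0.0751, 0.3108]
tcp_rot: [1.0, -0.024, -0.001, 0.0]
contact_force: [-0.8, -0.0, 0.2]
opening: 0.999
finger_force: 0.0
```

Run:
```python
from h import *
plan([.571,-.071,.31],pose(-2.75))
c=cam('wrist','w1.png');np.savez('pics/w1.npz',**c)
print(np.round(c['extrinsics'],3).tolist())
for n,p in dict(bottle=(.571,-.071,.18),clip=(.626,-.0645,.193)).items(): print(n,np.round(proj(c,p),1))
```

```text
t 2.02 pos [ 0.5704 -0.0751  0.3108] shift [ 0.002 -0.021  0.004] turn [0.0001 0.0002 0.0001]
[[-0.049, 0.959, 0.277, 0.641], [-0.999, -0.047, -0.013, -0.079], [0.0, -0.278, 0.961, 0.441], [0.0, 0.0, 0.0, 1.0]]
bottle [308.7 189.6]
clip [296.2 126.1]
```

View pics/w1.png

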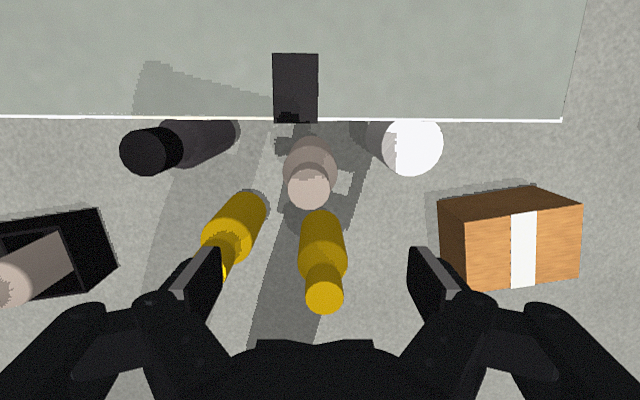

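The wrist view shows the bottle cap at (309,188), as predicted. The clip spans columns 273–318 with its front edge at row 122, and the lip runs at about row 118. The yellow cap is at (325,297).

Run:
```python
from h import *
c=dict(np.load('pics/w1.npz'))
im=c['image'];k=cv2.cvtColor(im,cv2.COLOR_RGB2HSV)
P=lambda u,v,z:np.round(onz(c,u,v,z),4)
g=cv2.cvtColor(im[160:215,280:338],cv2.COLOR_RGB2GRAY)
V=k[...,2].astype(int)
m=(V>160);m[:160]=0;m[215:]=0;m[:,:280]=0;m[:,338:]=0
for i,s,ce,mm in blobs(m,200): print(s,ce,P(*ce,.18))
print('cap',P(309,188,.18),'left/right',P(288,188,.18),P(330,188,.18))
print('yellow2',P(325,297,.18),'yellow1',P(226,262,.18))
print('clip',P(274,122,.193),P(317.5,122,.193),P(272.5,54,.193),P(318,54,.193))
a,b=P(10,116.5,.19),P(560,120,.19);print('lip',a,b,np.degrees(np.arctan2(b[0]-a[0],a[1]-b[1])))
print('tin',P(417,148,.11),'flask cap',P(146,152,.195))
```

```text
[ 288  175   42   35 1140] [308.76842105 191.79912281] [ 0.569 -0.071  0.18 ]
cap [ 0.5724 -0.0714  0.18  ] left/right [ 0.5733 -0.0532  0.18  ] [ 0.5715 -0.0895  0.18  ]
yellow2 [ 0.4636 -0.0809  0.18  ] yellow1 [0.5053 0.0093 0.18  ]
clip [ 0.6299 -0.0475  0.193 ] [ 0.6283 -0.0812  0.193 ] [ 0.6783 -0.0506  0.193 ] [ 0.6766 -0.0838  0.193 ]
lip [0.6441 0.158  0.19  ] [ 0.6203 -0.2707  0.19  ] -3.17760946797993
tin [ 0.592  -0.1856  0.11  ] flask cap [0.612  0.0549 0.195 ]
```

Call:
send_rows(moves="0 0 0 0.008 -0.021 0.15 1;0 0 0 0.008 -0.021 0.35 1;0 0 0 0.008 -0.021 0.52 0.8;0 0 0 0.008 -0.021 0.66 0.7;0 0 0 0.008 -0.021 0.74 0.6;0 0 0 0.008 -0.021 0.768 0.5;0 0 0 0.008 -0.021 0.768 0.5", newtons=50)

```text
time: 2.95
eef_pos: [0.5727, -0.0709, 0.1584]
tcp_rot: [1.0, -0.024, 0.0, 0.0]
contact_force: [-0.6, 1.1, 0.5]
opening: 0.754
finger_force: 0.0
```

Call:
send_rows(moves="0 0 0 0 0 0 0.2;0 0 0 0 0 0 -0.1;0 0 0 0 0 0 -0.5;0 0 0 0 0 0 -1;0 0 0 0 0 0 -1;0 0 0 0 0 0 -1", newtons=50)

```text
time: 3.7
eef_pos: [0.5732, -0.0703, 0.159]
tcp_rot: [1.0, -0.024, 0.001, 0.0]
contact_force: [0.8, 0.7, 5.6]
opening: 0.432
finger_force: 50.5
```

Call:
send_rows(moves="0 0 0 0 0 -0.03 -1;0 0 0 0 0 -0.1 -1;0 0 0 0 0 -0.2 -1;0 0 0 0 0 -0.33 -1;0 0 0 0 0 -0.48 -1;0 0 0 0 0 -0.63 -1;0 0 0 0 0 -0.78 -1;0 0 0 0 0 -0.9 -1;0 0 0 0 0 -0.97 -1;0 0 0 0 0 -1 -1;0 0 0 0 0 -1 -1", newtons=70)

```text
time: 5.08
eef_pos: [0.5722, -0.0702, 0.3574]
tcp_rot: [1.0, -0.024, -0.0, -0.0]
contact_force: [-0.7, -0.8, -3.8]
opening: 0.429
finger_force: 70.3
```

Run:
```python
from h import *
plan([.446,.382,.38],pose(-2.75))
plan([.446,.382,.38],pose(35))
c=cam('wrist','w2.png');np.savez('pics/w2.npz',**c)
```

```text
t 5.08 pos [ 0.5722 -0.0702  0.3574] shift [-0.738 -2.229 -0.112] turn [-0.      0.0001  0.0001]
t 5.08 pos [ 0.5722 -0.0702  0.3574] shift [-0.738 -2.229 -0.112] turn [-0.000e+00  1.000e-04 -1.048e-01]
```

View pics/w2.png

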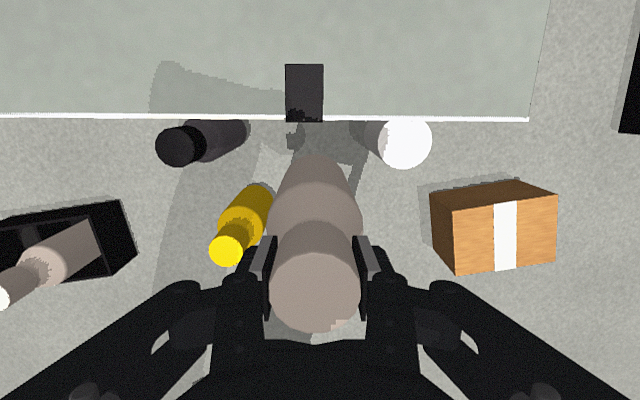

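The bottle hangs straight between the jaws at (315,270), lifted clear of its neighbours.

Call:
send_rows(moves="0 0 0 -0.02 -0.04 -0.05 -1;0 0 0 -0.06 -0.12 -0.1 -1;0 0 0 -0.1 -0.24 -0.11 -1;0 0 0 -0.15 -0.38 -0.11 -1;0 0 0 -0.19 -0.53 -0.11 -1;0 0 0 -0.24 -0.68 -0.11 -1;0 0 0 -0.28 -0.82 -0.11 -1;0 0 0 -0.32 -0.92 -0.11 -1;0 0 0 -0.34 -0.98 -0.11 -1;0 0 0 -0.35 -1 -0.11 -1")

```text
time: 6.38
eef_pos: [0.5116, 0.1337, 0.3803]
tcp_rot: [1.0, -0.023, 0.0, 0.0]
contact_force: [0.0, -0.4, -3.6]
opening: 0.428
finger_force: 70.5
```

Call:
send_rows(moves="0 0 0 -0.02 -0.06 0 -1;0 0 0 -0.06 -0.18 0 -1;0 0 0 -0.1 -0.32 0 -1;0 0 0 -0.15 -0.47 0 -1;0 0 0 -0.19 -0.62 0 -1;0 0 0 -0.24 -0.77 0 -1;0 0 0 -0.28 -0.88 0 -1;0 0 0 -0.32 -0.96 0 -1;0 0 0 -0.34 -1 0 -1;0 0 0 -0.34 -1 0 -1")

```text
time: 7.62
eef_pos: [0.4535, 0.3359, 0.3797]
tcp_rot: [1.0, -0.024, 0.0, 0.0]
contact_force: [-0.1, -0.4, -4.3]
opening: 0.424
finger_force: 70.7
```

Run:
```python
from h import *
plan([.446,.382,.37],pose(-2.75))
c=cam('wrist','w3.png');np.savez('pics/w3.npz',**c)
```

```text
t 7.62 pos [0.4535 0.3359 0.3797] shift [-0.048 -0.229  0.048] turn [ 0.0001 -0.      0.0001]
```

View pics/w3.png

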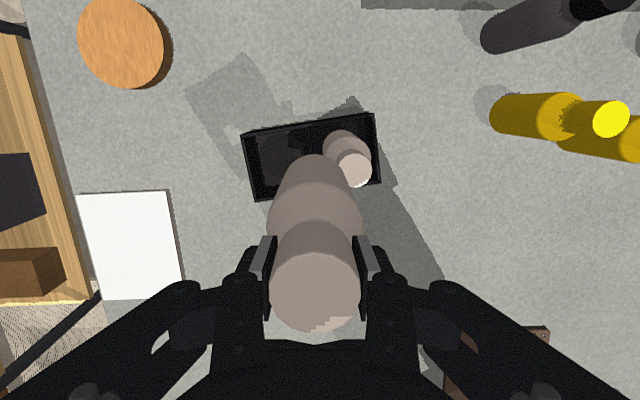

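The crate rim corners are at about (241,133), (375,112), (381,182) and (255,201), and the stock cap is at (354,170).

Run:
```python
from h import *
c=dict(np.load('pics/w3.npz'))
q=np.array([onz(c,u,v,.07)[:2] for u,v in [(241,133),(375,113),(381,182),(255,201)]]);print(np.round(q,3).tolist())
print('sides',[round(float(np.linalg.norm(q[i]-q[i-1])),3) for i in range(4)])
ce=q.mean(0);y=q[0]+q[3]-q[1]-q[2];y/=np.linalg.norm(y);print(ce,y,'pocket',ce+.0455*y,'stock exp',ce-.0455*y,'stock cap',onz(c,354,170,.185))
```

```text
[[0.492, 0.435], [0.51, 0.25], [0.413, 0.24], [0.393, 0.426]]
sides [0.1, 0.186, 0.098, 0.186]
[0.45187706 0.33766474] [-0.10085272  0.99490137] pocket [0.44728826 0.38293276] stock exp [0.45646586 0.29239673] stock cap [0.45624155 0.29297765 0.185     ]
```

Call:
send_rows(moves="0 0 0 -0.015 -0.06 0 -1;0 0 0 -0.035 -0.16 0 -1;0 0 0 -0.044 -0.234 0.02 -1;0 0 0 -0.044 -0.234 0.1 -1;0 0 0 -0.044 -0.234 0.22 -1;0 0 0 -0.044 -0.234 0.36 -1;0 0 0 -0.044 -0.234 0.5 -1;0 0 0 -0.044 -0.234 0.64 -1;0 0 0 -0.044 -0.234 0.77 -1;0 0 0 -0.044 -0.234 0.86 -1;0 0 0 -0.044 -0.234 0.92 -1;0 0 0 -0.044 -0.234 0.95 -1")

```text
time: 9.18
eef_pos: [0.447, 0.3829, 0.1892]
tcp_rot: [1.0, -0.024, -0.0, 0.0]
contact_force: [0.3, 0.4, -3.8]
opening: 0.425
finger_force: 70.9
```

Run:
```python
from h import *
plan([.447,.383,.167],pose(-2.75))
c=cam('wrist','w4.png');np.savez('pics/w4.npz',**c)
```

```text
t 9.18 pos [0.447  0.3829 0.1892] shift [-0.    -0.     0.111] turn [0.     0.     0.0001]
```

View pics/w4.png

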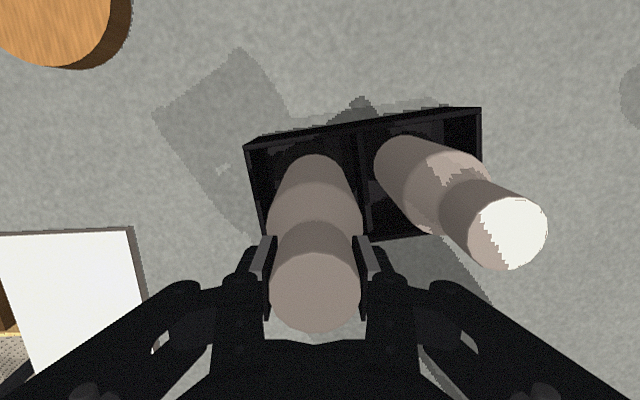

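The bottle at (315,200) is inside the left pocket, clear of its walls and the divider. The stock cap at (508,232) is clear of the fingers, so I'm lowering onto the pad.

Call:
send_rows(moves="0 0 0 0 0 0.04 -1;0 0 0 0 0 0.07 -1;0 0 0 0 0 0.09 -1;0 0 0 0 0 0.1 -1;0 0 0 0 0 0.105 -1;0 0 0 0 0 0.11 -1;0 0 0 0 0 0.11 -1")

```text
time: 10.1
eef_pos: [0.447, 0.383, 0.1678]
tcp_rot: [1.0, -0.024, 0.0, -0.0]
contact_force: [1.0, -0.4, -3.5]
opening: 0.426
finger_force: 71.0
```

Call:
send_rows(moves="0 0 0 0 0 0.005 -1;0 0 0 0 0 0.01 -1;0 0 0 0 0 0.01 -1")

```text
time: 10.48
eef_pos: [0.4475, 0.3832, 0.1672]
tcp_rot: [1.0, -0.024, 0.001, -0.0]
contact_force: [-1.4, -0.9, 3.9]
opening: 0.426
finger_force: 71.7
```

Call:
send_rows(moves="0 0 0 0 0 0 -0.1;0 0 0 0 0 0 0;0 0 0 0 0 0 0.1;0 0 0 0 0 0 0.25;0 0 0 0 0 0 0.4;0 0 0 0 0 0 0.4")

```text
time: 11.22
eef_pos: [0.447, 0.383, 0.1657]
tcp_rot: [1.0, -0.024, -0.0, -0.0]
contact_force: [0.1, 0.1, 0.5]
opening: 0.697
finger_force: 0.0
```

Call:
send_rows(moves="0 0 0 0 0 -0.03 0.4;0 0 0 0 0 -0.1 0.4;0 0 0 0 0 -0.2 0.4;0 0 0 0 0 -0.35 0.4;0 0 0 0 0 -0.55 0.4;0 0 0 0 0 -0.8 0;0 0 0 0 0 -1 -1;0 0 0 0 0 -1 -1")

```text
time: 12.22
eef_pos: [0.4482, 0.3838, 0.3729]
tcp_rot: [1.0, -0.024, 0.005, -0.003]
contact_force: [0.1, 0.2, -0.0]
opening: 0.076
finger_force: 0.0
```

Run:
```python
from h import *
plan([.50,-.06,.36],pose(-2.75))
w=cam('wrist','w5.png')['image'];t=cam('top')['image'][130:270,140:480];
t=cv2.resize(t,None,fx=640/340,fy=640/340,interpolation=cv2.INTER_CUBIC)
cv2.imwrite('pics/m5.png',np.vstack([w[:300],t])[:600,:,::-1])
```

```text
t 12.22 pos [0.4482 0.3838 0.3729] shift [0.363 2.205 0.054] turn [-0.001  -0.0015  0.0001]
```

View pics/m5.png

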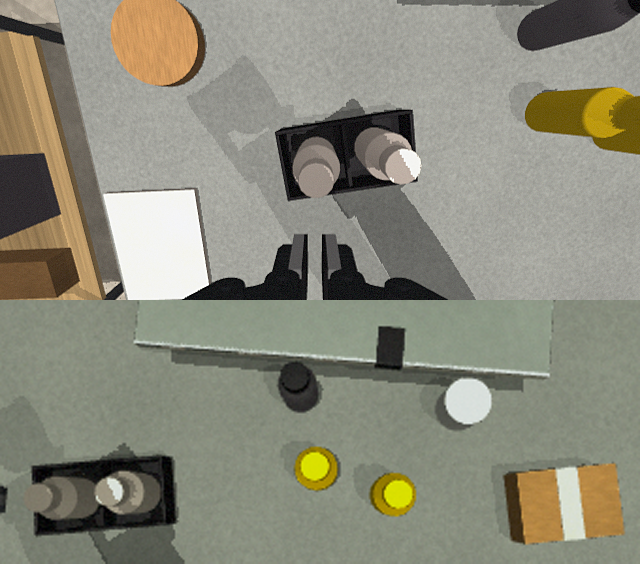

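The bottle stands upright in the pocket beside the stock bottle, and nothing else has moved. Next is the plunger, with the fingers shut.

Call:
send_rows(moves="0 0 0 0.03 0.2 0 -1;0 0 0 0.07 0.45 0 -1;0 0 0 0.12 0.7 0 -1;0 0 0 0.16 0.93 0 -1;0 0 0 0.17 1 0 -1;0 0 0 0.17 1 0 -1")

```text
time: 13.08
eef_pos: [0.4712, 0.1813, 0.3646]
tcp_rot: [1.0, -0.025, -0.001, -0.0]
contact_force: [0.0, 0.8, 0.2]
opening: -0.001
finger_force: 0.0
```

Call:
send_rows(moves="0 0.01 0 0 0.2 0 -1;0 0.035 0 0 0.45 0 -1;0 0.06 0 0 0.7 0 -1;0 0.085 0 0 0.93 0 -1;0 0.11 0 0 1 0 -1;0 0.125 0 0 1 0 -1;0 0.125 0 0 1 0 -1")

```text
time: 13.95
eef_pos: [0.4612, -0.0171, 0.3642]
tcp_rot: [0.924, -0.022, 0.382, 0.008]
contact_force: [-0.5, -0.2, -0.4]
opening: -0.001
finger_force: 0.0
```

Run:
```python
from h import *
plan([.545,-.0575,.24],pose(-5,45))
print(ctrl.get_state()['qpos'])
```

```text
t 13.95 pos [ 0.4612 -0.0171  0.3642] shift [-0.135  0.183  0.742] turn [-0.0047  0.0004  0.0044]
[-0.38109425 -0.72477741  2.33115367  0.32751008  0.80807215  1.09983935]
```

Call:
send_rows(moves="-0.001 0 0.001 -0.03 0.04 0.15 -1;-0.003 0 0.002 -0.06 0.09 0.32 -1;-0.004 0 0.004 -0.1 0.14 0.5 -1;-0.005 0 0.004 -0.13 0.18 0.66 -1;-0.005 0 0.004 -0.135 0.183 0.742 -1;-0.005 0 0.004 -0.135 0.183 0.742 -1")

```text
time: 14.7
eef_pos: [0.5466, -0.0575, 0.2401]
tcp_rot: [0.924, -0.039, 0.38, 0.017]
contact_force: [-0.6, 0.1, -0.4]
opening: 0.004
finger_force: 0.0
```

Run:
```python
from h import *
plan([.635,-.0648,.111],pose(-5,45))
print(ctrl.get_state()['qpos'])
s=cam('scene')['image'];t=cam('top')['image'];w=cam('wrist')['image']
a=np.hstack([s[100:300,170:470],t[100:300,250:550]]);a=cv2.resize(a,(800,267));w=cv2.resize(w[:, :],(512,320))
o=np.zeros((590,800,3),np.uint8);o[:267]=a;o[268:588,:512]=w
cv2.imwrite('pics/m6.png',o[:,:,::-1])
```

```text
t 14.7 pos [ 0.5466 -0.0575  0.2401] shift [-0.139 -0.003  0.771] turn [0.     0.0007 0.0006]
[-0.37811878 -0.33099655  2.32149456  0.49482768  0.43849868  0.90341009]
```

View pics/m6.png

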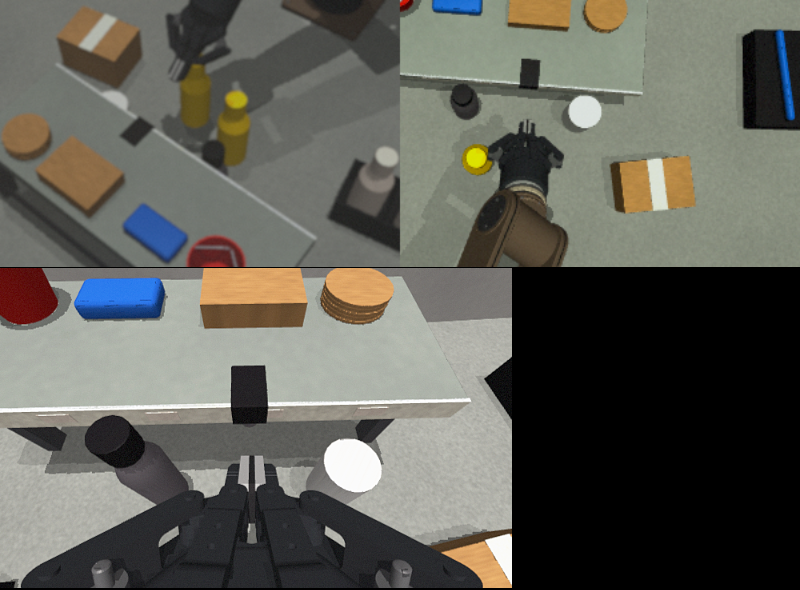

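The views show the closed fingers pointing at the clip, with the yellow bottle at (477,158) in the top part just beside the left knuckle. I'll yaw slightly away from it and go in along the finger axis.

Run:
```python
from h import *
plan([.585,-.0675,.158],pose(2,45))
plan([.635,-.066,.108],pose(2,45))
```

```text
t 14.85 pos [ 0.5465 -0.0582  0.2428] shift [-0.162  0.028  0.438] turn [ 0.0141 -0.0001 -0.0131]
t 14.85 pos [ 0.5465 -0.0582  0.2428] shift [-0.163 -0.002  0.79 ] turn [ 0.0141 -0.0001 -0.0131]
```

Call:
send_rows(moves="0.004 0 -0.004 -0.05 0.005 0.08 -1;0.009 0 -0.008 -0.1 0.015 0.2 -1;0.014 0 -0.013 -0.16 0.025 0.33 -1;0.014 0 -0.013 -0.16 0.025 0.43 -1;0.014 0 -0.013 -0.16 0.025 0.43 -1")

```text
time: 15.48
eef_pos: [0.5838, -0.0673, 0.1583]
tcp_rot: [0.924, 0.015, 0.382, -0.007]
contact_force: [0.5, 0.4, -0.1]
opening: -0.001
finger_force: 0.0
```

Run:
```python
from h import *
plan([.635,-.066,.108],pose(2,45))
s=ctrl.get_state();print(s['qpos'],s['contact_force'])
```

```text
t 15.47 pos [ 0.5838 -0.0673  0.1583] shift [0.003 0.002 0.359] turn [ 0.0002  0.0001 -0.0003]
[-0.41315713 -0.08205522  2.28971185  1.01447279  0.36763394  0.26202039] [ 0.52683875  0.43125597 -0.07746849]
```

Call:
send_rows(moves="0 0 0 0.003 0.002 0.07 -1;0 0 0 0.003 0.002 0.15 -1;0 0 0 0.003 0.002 0.23 -1;0 0 0 0.003 0.002 0.31 -1;0 0 0 0.003 0.002 0.359 -1;0 0 0 0.003 0.002 0.359 -1")

```text
time: 16.23
eef_pos: [0.6352, -0.066, 0.1094]
tcp_rot: [0.923, 0.015, 0.383, -0.006]
contact_force: [-0.3, -0.0, 0.0]
opening: -0.0
finger_force: 0.0
```

Run:
```python
from h import *
plan([.635,-.066,.133],pose(2,45))
s=ctrl.get_state();print(s['qpos'],s['contact_force'])
s=cam('scene')['image'];t=cam('top')['image'];c=cam('wrist','w7.png');np.savez('pics/w7.npz',**c);w=c['image']
a=np.hstack([s[100:250,170:395],t[120:270,250:475]]);a=cv2.resize(a,(800,267),interpolation=cv2.INTER_CUBIC);w=cv2.resize(w[:260,120:540],(520,322))
o=np.zeros((590,800,3),np.uint8);o[:267]=a;o[268:590,:520]=w
cv2.imwrite('pics/m7.png',o[:,:,::-1])
```

```text
t 16.23 pos [ 0.6352 -0.066   0.1094] shift [ 0.083  0.    -0.084] turn [ 0.0002 -0.0003 -0.0001]
[-0.36581573  0.12940122  2.18848928  1.3065923   0.28881405 -0.01448745] [-0.28777591 -0.04578928  0.00560906]
```

View pics/m7.png

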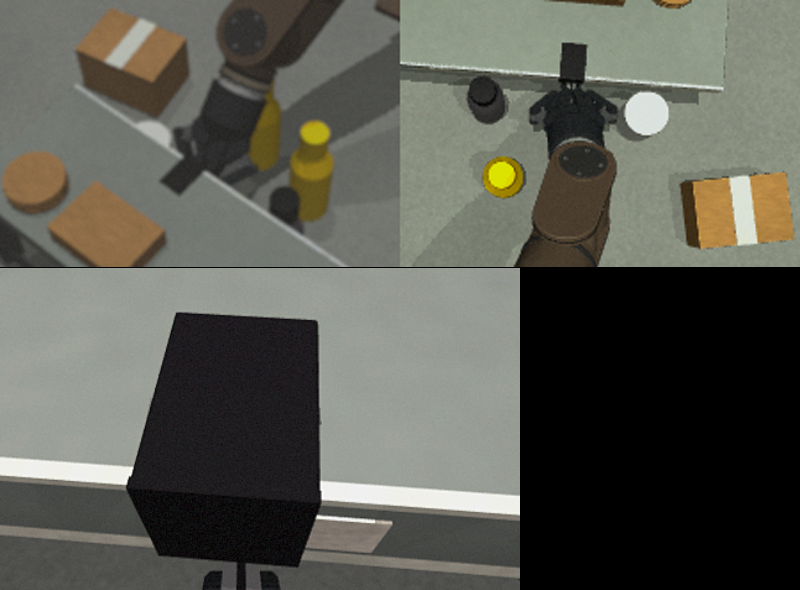

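The fingers sit centred under the clip, with its lower front edge at about (229,560) in the wrist part. Everything else is clear, so I'm pushing up in small steps.

Call:
send_rows(moves="0 0 0 0.01 0 -0.01 -1;0 0 0 0.02 0 -0.02 -1;0 0 0 0.03 0 -0.03 -1;0 0 0 0.04 0 -0.04 -1;0 0 0 0.04 0 -0.04 -1")

```text
time: 17.0
eef_pos: [0.6348, -0.0663, 0.1197]
tcp_rot: [0.924, 0.015, 0.383, -0.006]
contact_force: [0.4, 0.2, 0.1]
opening: -0.002
finger_force: 0.0
```

Call:
send_rows(moves="0 0 0 0.007 0 -0.007 -1;0 0 0 0.014 0 -0.014 -1;0 0 0 0.014 0 -0.014 -1")

```text
time: 17.38
eef_pos: [0.6339, -0.0661, 0.1222]
tcp_rot: [0.924, 0.015, 0.382, -0.006]
contact_force: [-0.9, 0.1, -2.0]
opening: -0.003
finger_force: 1.4
```

Call:
send_rows(moves="0 0 0 0.008 0 -0.008 -1;0 0 0 0.016 0 -0.016 -1;0 0 0 0.024 0 -0.024 -1;0 0 0 0.028 0 -0.028 -1;0 0 0 0.028 0 -0.028 -1")

```text
time: 18.0
eef_pos: [0.6341, -0.066, 0.1306]
tcp_rot: [0.924, 0.015, 0.382, -0.006]
contact_force: [-5.0, -0.6, -3.0]
opening: 0.002
finger_force: 3.1
```

Run:
```python
from h import *
plan([.635,-.066,.133],pose(2,45));s=ctrl.get_state();print(s['qpos'],s['contact_force'],s['joint_efforts'])
```

```text
t 18.0 pos [ 0.6341 -0.066   0.1306] shift [ 0.012  0.    -0.005] turn [ 0.0002  0.0002 -0.0003]
[-0.36644739  0.08552894  2.18503232  1.15121688  0.30555611  0.14743386] [-5.04881926 -0.55112643 -2.95821199] [ 7.78094810e-01 -2.99143231e+01 -2.88650072e+01  8.88840761e-01
 -3.53045873e-01  9.93784284e-03]
```

Call:
send_rows(moves="0 0 0 0.005 0 -0.005 -1;0 0 0 0.01 0 -0.01 -1;0 0 0 0.01 0 -0.01 -1")

```text
time: 18.38
eef_pos: [0.6337, -0.066, 0.1326]
tcp_rot: [0.924, 0.015, 0.381, -0.007]
contact_force: [-5.1, -1.0, -7.0]
opening: -0.002
finger_force: 4.1
```

Call:
send_rows(moves="0 0 0 0.004 0 -0.004 -1;0 0 0 0.008 0 -0.008 -1;0 0 0 0.008 0 -0.008 -1")

```text
time: 18.75
eef_pos: [0.6329, -0.0657, 0.1336]
tcp_rot: [0.925, 0.015, 0.381, -0.007]
contact_force: [-6.3, -2.0, -12.4]
opening: -0.001
finger_force: 6.6
```

Call:
send_rows(moves="0 0 0 0.006 0 -0.006 -1;0 0 0 0.012 0 -0.012 -1;0 0 0 0.012 0 -0.012 -1")

```text
time: 19.12
eef_pos: [0.6316, -0.0652, 0.1351]
tcp_rot: [0.925, 0.015, 0.379, -0.007]
contact_force: [-6.0, -2.2, -17.2]
opening: -0.003
finger_force: 8.2
```

Call:
send_rows(moves="0 0 0 -0.02 0 0.02 -1;0 0 0 -0.06 0 0.06 -1;0 0 0 -0.1 0 0.1 -1;0 0 0 -0.1 0 0 -1;0 0 0 -0.1 0 -0.12 -1;0 0 0 -0.1 0 -0.26 -1;0 0 0 -0.1 0 -0.4 -1;0 0 0 -0.1 0 -0.4 -1")

```text
time: 20.12
eef_pos: [0.5676, -0.0701, 0.1902]
tcp_rot: [0.921, 0.015, 0.389, -0.004]
contact_force: [0.9, 0.0, 0.2]
opening: 0.0
finger_force: 0.0
```

Run:
```python
from h import *
plan([.5465,-.0582,.2428],pose(-5,45))
s=ctrl.get_state();print(s['contact_force'],s['qpos'])
```

```text
t 20.12 pos [ 0.5676 -0.0701  0.1902] shift [ 0.117 -0.062 -0.258] turn [-0.0128 -0.0021  0.0138]
[0.94778299 0.01771858 0.15435258] [-0.43579592 -0.18364418  2.3143728   0.90540786  0.41787384  0.36835464]
```

Call:
send_rows(moves="-0.004 0 0.004 0.04 -0.02 -0.08 -1;-0.009 -0.001 0.009 0.08 -0.04 -0.17 -1;-0.013 -0.002 0.014 0.117 -0.062 -0.258 -1;-0.013 -0.002 0.014 0.117 -0.062 -0.258 -1;-0.013 -0.002 0.014 0.117 -0.062 -0.258 -1")

```text
time: 20.75
eef_pos: [0.5445, -0.0568, 0.2357]
tcp_rot: [0.925, -0.041, 0.377, 0.015]
contact_force: [-0.0, 0.2, -0.0]
opening: 0.001
finger_force: 0.0
```

Run:
```python
from h import *
plan([.5465,-.0582,.2428],pose(-5,45))
c=cam('wrist','w8.png')
new=cv2.resize(c['image'],(512,320))
old=cv2.imread('pics/m6.png')[268:588,:512,::-1]
for n,p in dict(clipfront=(.630,-.065,.161),tip_off=(.6505,-.0655,.125),tip_on=(.6505,-.0655,.135)).items():
    u,v=proj(c,p);print(n,round(u*.8,1),round(v*.8,1))
for nm,i in (('old',old),('new',new)):
    g=cv2.cvtColor(np.ascontiguousarray(i),cv2.COLOR_RGB2GRAY);print(nm);print(g[140:176:1,236:264:3].tolist().__str__().replace('],','],\n'))
```

```text
t 20.75 pos [ 0.5445 -0.0568  0.2357] shift [ 0.033  0.006 -0.018] turn [-0.0005  0.0018 -0.0004]
clipfront 251.5 148.9
tip_off 250.5 149.1
tip_on 250.5 144.7
old
[[8, 16, 22, 15, 13, 19, 15, 10, 19, 7],
 [18, 23, 20, 11, 11, 22, 15, 12, 15, 19],
 [15, 13, 21, 15, 16, 9, 17, 11, 18, 20],
 [17, 16, 16, 19, 26, 20, 18, 9, 23, 15],
 [16, 21, 10, 19, 12, 11, 22, 8, 17, 17],
 [15, 14, 14, 20, 16, 18, 14, 11, 17, 9],
 [17, 12, 11, 22, 20, 18, 18, 13, 20, 16],
 [19, 21, 19, 14, 15, 14, 20, 19, 15, 17],
 [22, 20, 15, 15, 12, 14, 16, 13, 19, 14],
 [13, 16, 13, 17, 21, 18, 16, 13, 20, 12],
 [15, 17, 18, 17, 19, 18, 18, 10, 13, 18],
 [8, 18, 12, 18, 14, 12, 18, 20, 16, 16],
 [19, 15, 13, 15, 19, 13, 18, 15, 10, 17],
 [15, 11, 14, 23, 15, 8, 21, 17, 22, 13],
 [15, 9, 13, 15, 19, 9, 11, 6, 18, 18],
 [29, 31, 23, 27, 34, 34, 32, 53, 59, 54],
 [75, 76, 69, 60, 61, 70, 68, 98, 99, 94],
 [94, 93, 96, 63, 64, 64, 70, 88, 92, 90],
 [89, 88, 96, 71, 67, 66, 92, 91, 90, 91],
 [91, 95, 92, 89, 84, 93, 92, 93, 88, 90],
 [86, 93, 94, 93, 98, 95, 90, 90, 91, 87],
 [90, 91, 92, 93, 93, 94, 93, 89, 97, 91],
 [
[... 1467 characters left out ...]
],
 [92, 97, 96, 91, 96, 95, 91, 95, 96, 94],
 [93, 98, 94, 92, 97, 101, 90, 92, 93, 95],
 [96, 98, 95, 97, 95, 102, 94, 91, 91, 98],
 [99, 92, 97, 97, 95, 98, 96, 93, 99, 95],
 [95, 87, 99, 92, 98, 95, 95, 94, 96, 97],
 [94, 92, 94, 97, 97, 93, 92, 96, 98, 96],
 [97, 96, 90, 96, 93, 93, 93, 96, 98, 94],
 [96, 102, 92, 99, 91, 99, 98, 95, 98, 92],
 [97, 96, 95, 96, 94, 99, 98, 94, 96, 92],
 [98, 92, 98, 95, 101, 98, 97, 96, 97, 91],
 [98, 95, 97, 97, 97, 94, 94, 95, 97, 96],
 [96, 96, 99, 96, 91, 94, 94, 93, 96, 101],
 [97, 95, 96, 95, 90, 97, 98, 92, 94, 99],
 [95, 98, 94, 95, 98, 101, 100, 95, 95, 96],
 [93, 93, 96, 91, 98, 102, 99, 95, 91, 95],
 [93, 94, 100, 94, 96, 101, 98, 93, 94, 95]]
```

Before the push the grey plunger end showed 3–4 px below the clip. From almost the same viewpoint it is now hidden, and the push ended on a hard stop, so the switch is up. I'll lift clear and do a last check.

Call:
send_rows(moves="0 0 0 0.03 0 -0.08 -1;0 0 0 0.1 0 -0.2 0;0 0 0 0.2 0 -0.3 0;0 0 0 0.25 0 -0.35 0;0 0 0 0.25 0 -0.35 0;0 0 0 0.25 0 -0.35 0;0 0 0 0.25 0 -0.35 0")

```text
time: 21.68
eef_pos: [0.5302, -0.0558, 0.3182]
tcp_rot: [0.926, -0.041, 0.375, 0.014]
contact_force: [-0.1, -0.6, 0.0]
opening: 0.497
finger_force: 0.0
```

Run:
```python
from h import *
c0=dict(np.load('pics/top0.npz'));c=cam('top','t9.png')
s=ctrl.get_state();print(s['time'],s['eef_pos'],s['contact_force'],np.abs(s['dq']).max())
def f(im,name,fn,roi):
    h=cv2.cvtColor(im,cv2.COLOR_RGB2HSV).astype(int);m=fn(h);k=np.zeros(m.shape,bool);k[roi[1]:roi[3],roi[0]:roi[2]]=1
    print(name,[(np.round(b[2],1).tolist(),int(b[1][4])) for b in blobs(m&k,60)])
for im in (c0['image'],c['image']):
    f(im,'yellow',lambda h:(h[...,1]>180)&(h[...,2]>200)&(h[...,0]<40)&(h[...,0]>20),(280,200,370,250))
    f(im,'tin',lambda h:(h[...,2]>190)&(h[...,1]<40),(370,168,405,200))
    f(im,'flask',lambda h:h[...,2]<60,(285,160,315,192))
    f(im,'stock/crate',lambda h:h[...,2]>110,(162,216,230,250))
    f(im,'carton',lambda h:(h[...,1]>80)&(h[...,2]>80),(400,200,480,270))
```

```text
21.725 [ 0.53032388 -0.05579569  0.3185101 ] [-0.56249298 -0.42087636 -0.10691779] 0.006645048394478988
yellow [([306.8, 217.9], 168), ([351.2, 232.6], 170)]
tin [([388.4, 183.2], 463)]
flask [([298.0, 175.6], 428)]
stock/crate [([203.1, 231.9], 389)]
carton [([458.9, 236.1], 798), ([426.4, 239.3], 801)]
yellow [([305.9, 217.6], 147)]
tin [([388.4, 183.2], 465)]
flask [([298.0, 175.6], 428)]
stock/crate [([203.1, 231.9], 398), ([170.7, 235.1], 288)]
carton [([458.9, 236.1], 799), ([426.3, 239.2], 803)]
```

Run:
```python
from h import *
for im in (dict(np.load('pics/scene0.npz'))['image'],cam('scene')['image']):
    h=cv2.cvtColor(im,cv2.COLOR_RGB2HSV).astype(int);m=(h[...,1]>150)&(h[...,2]>80)&(h[...,0]<35)&(h[...,0]>20)
    print([(b[1].tolist(),np.round(b[2],1).tolist()) for b in blobs(m[130:240,280:380],60)])
```

```text
[([26, 9, 21, 55, 920], [36.1, 37.6]), ([54, 38, 23, 55, 884], [65.4, 65.2])]
[([26, 9, 21, 56, 922], [36.2, 38.3]), ([54, 38, 23, 55, 918], [65.3, 65.0])]
```

Both yellow bottles are where they were, so I'm handing the job in.

```bash
python3 -c "
from plant import ctrl
print(ctrl.sign_off())"
```

```text
the job is handed in; nothing more can be done
None
```

I handed the job in at about 22 s of robot time: the bottle stands upright on the pad in the empty pocket, the plunger was pushed up to its stop so the lamp should be on, everything is let go, and the other things in the scene show no movement in the camera checks.

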